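# Press the reducing bush out of a polishing wheel

### The arm

A 6-joint arm with a two-finger parallel gripper is mounted at the origin on the work surface. World frame = base frame: x ahead of the robot, y to its left, z up, the work surface at z = 0. Lengths are in mm, angles in degrees, forces in N, time in s.
With the tool pointing down it reaches from about 350 to 850 mm from the base axis. Payload 8.1 kg.
Tool frame: the origin (TCP) lies between the finger pads; the fingertips stand 22 mm ahead of it and the grasp point (between the pads) lies 3 mm ahead of it (r.nose_length is the z of the fingertips in the tool frame, in mm); z points along the fingers, x is the direction in which the jaws open and shut, and the axes are right-handed (so a half turn about z gives the same grasp; the last joint's range is limited). The gripper opens to 85 mm and grips with 20 to 120 N. Pads are 22 mm wide; open, the fingers measure 114 mm over their backs; the gripper's body (76 mm by 85 mm) begins 54 mm behind the grasp point. The pads swing forward as they close: fully open they stand 13 mm farther back than shut.
Start: joints at [62.372, 7.471, 85.268, -0, 87.261, -4.893], TCP at [231.861, 553.395, 253.292] pointing down, gripper open.
Joint ranges: [-169.43, 169.43], [-51.17, 129.36], [1.28, 143.12], [-76.62, 256.62], [0, 156.53], [-152.29, 152.29]. Speed limits (degrees/s): [136.94, 136.94, 159.86, 180, 180, 180].

### API

Orientations are given as [roll, pitch, yaw] about the fixed x, y, z axes, in that order (R = Rz(yaw) Ry(pitch) Rx(roll)).
In Python, from bench import r gives the robot as it stands.
- The arm moves only by the shell command python3 -m jog 'ROWS' [FORCE]. ROWS is JSON, a list of rows, each a list of 5 numbers: the shift along the tool's x, y, z in m, then the turn about the tool's z in degrees, then the opening in per cent of the stroke, from 0 (shut) to 100 (fully open). A call has 1 to 8 rows; each row is the pose to reach, as a shift and turn from the pose measured when the call began, along the tool's axes at that moment; what a row does not reach only later rows make up. A row lasts 1/10 s, in which the tool goes at most 50 mm and 8.59 degrees, less where a joint would pass 70% of its speed; a pose out of reach is approached as far as the arm can. A call with a gripper value outside its range is refused whole. The fingers move at their own pace and stop on an object; FORCE is the grip in N (left out, the last holds). Time passes only in rows, so rows that repeat a pose let the fingers close. It gives the time, the measured TCP pose, the force and the opening at its end, in the units of the state.
- r.sense(): the state, without advancing time (a new reading comes with each control period).
- r.snapshot(name): name is "scene" or "top" or "wrist"; returns a dict with "image" (480x640x3 uint8, red, green, blue), "K" (3x3 intrinsics, pixels), "T" (4x4, takes a point from camera to world coordinates); the wrist camera has in their place "tool_from_camera" (4x4, takes a point from camera to tool coordinates, whose origin is the TCP and whose axes are the tool frame's). Camera axes: x right, y down, z forward; pixel columns grow to the right and rows downward; lengths in mm; the calibration is good to about 2 mm. A picture is of the moment at which its call begins: read the wrist's pose just before it. There is no depth.
- r.hand_in(): hands the job in, once; it reports no verdict.
Trained networks look in a picture, given as the dict that the camera call returned (one of the last four; its "shot" number tells which), for a name from the list of things; names that differ only in an ending like _2 or _b are one class to them, and where a whole thing is asked for, a point or a joint stands for the part that bears it (a point fixed in the world has none). Each returns a list of dicts, best first, with "conf" (0 to 1); they miss things now and then, are a little off and sometimes report something else, mostly with a low value. They report only what shows in the picture. A call takes as long as a camera call. They do not tell look-alikes from the thing itself.
- r.search_frame(picture, label): "bbox" ([left, top, right, bottom] in pixels, round what is visible of it).
- r.pinpoint(picture, label): "uv" ([column, row] in pixels: a listed point, or the origin of a listed thing).
The state is a dict: "time": time; "joint_pos": joint angles; "qd": joint speeds; "joint_efforts": joint torques, N m; "tool_pos": TCP position; "tcp_rot": TCP orientation; "ft_force": force on the tool from outside, world axes, zero at the start; "wrist_torque": the same for the moment, N m; "finger_gap": finger opening in mm.
Only numpy, scipy, OpenCV 4.12 (cv2) and the standard library are available. Lean on these libraries where they do the work, as an engineer would, in place of code of your own. Each camera call takes 0.05 s, during which the arm holds its last target. There are 200 camera calls.

### The job

The felt polishing wheel on the knock-out stand is to go onto a thicker spindle, so its brass reducing bush must come out. Take the medium drift from the wooden block, feel its pilot home into the bush without driving the bush down, then press the bush steadily right down and clear of the hub, never bearing on the wheel or bush with more than 25 N and keeping the gripper itself off the clean felt. Put the drift back in its own hole, seated on its collar, and leave the other two drifts alone.

Things in the scene. Friction and masses are not known exactly. Their poses are not given: they have to be found in the camera images.
- stand: Knock-out stand, fixed: grey base plate 190 x 190 x 12 mm, origin under its centre on the bench, z up. On it two steel parallels along x; on these a felt polishing wheel (150 across, 25 thick) lies flat, underside 52 mm above the bench, inside four stop pins (tops 68 mm high). It was laid in by eye: its axis is up to 7 mm off the stand's axis along x and along y. A side push of 14 N slides it.
- nest (a point): Point on the STAND's axis, 86 mm above the bench: the height of the top face of the wheel's aluminium hub. NOT the bore's centre, which lies up to 7 mm from it along the stand's x and also along its y. The hub is 72 mm across, 34 mm high, with a vertical through bore of 38 mm. In it, concentric, sits the brass bush: 37 mm outside, hole 18 mm, 28 mm long, its top end 6 mm below the hub's top face.
- catch_pad (a point): Centre of the top of the 60 mm square rubber catch pad, 21 mm above the bench, 31 mm under the hub: the bush, pressed out, ends up standing on it.
- bush (a joint): How far the brass bush has been pressed down, in m, 0 at the start (lower end flush with the hub's underside). Gummed in tight: it gives at about 12 N, then slides at 12 to 15 N (more if pushed faster than 40 mm/s) and stays where it is left. Its upper end leaves the hub at 0.028; at 0.031 it stands on the catch pad and stops hard.
- drift_grip (a point): Medium drift, a steel rod upright in one hole of the block: centre of its grip, a hexagon bar 24 mm across flats, 60 mm long; z up the rod, x and the block's x square to one pair of flats. Below the grip: a collar 40 mm across, 6 mm thick, resting on the block; a stem 28 mm across, 48 mm long; a pilot 16 mm across, 16 mm long, square-edged, its tip 100 mm below this point. 0.3 to 0.5 kg.
- drift_shoulder (a point): Point on the medium drift's axis at the shoulder between stem and pilot, 84 mm below the grip's centre, 16 mm above the tip. The shoulder bears on the end of the bush when the pilot is home.
- drift: The same medium drift: of the three grips it is the middle one in thickness and in height. Origin at the tip of its pilot, z up along the rod.
- block: Wooden drift block, fixed: 75 mm (x) by 230 mm (y) by 72 mm high, origin under its centre on the bench. Three vertical holes, 34 mm wide, 66 mm deep, in a row along its y at -75, 0 and +75 mm. Each holds one drift, in any order.
- drift_stout: The stout drift, to be left alone: hexagon grip 35 mm across flats, 42 mm tall above the same collar; origin at the tip of its pilot, the top of its grip 112 mm above it.
- drift_slim: The slim drift, to be left alone: hexagon grip 14 mm across flats, 75 mm tall above the same collar; origin at the tip of its pilot, the top of its grip 145 mm above it.
Things that resemble listed ones, but are neither listed nor needed, are in the scene too. What is shaped like the drift but blue or red is not meant.

How it is judged:
By the outcome, as a careful person would: the job done as asked, in the order asked, and still so for the second after the job is handed in, with the robot touching nothing.
It also fails if it takes over 72 s, if anything falls off the work surface, if the arm or the gripper's body presses on something with over 40 N, if the wrist force passes 120 N, or if a joint passes its speed limit or range.

## Working session

There is one attempt and no reset: what is moved stays moved. The work goes in short steps, Python scripts to look and compute and a shell command to move; the robot and the scene stay as the last step left them, time stands still between calls to the robot, and variables do not carry over. Pictures are saved under pics/ and viewed, about 8 in all and at most 12, crops included, and the job is handed in when it is done.

```bash
ls; mkdir -p pics; cat > h.py <<'E'
import numpy as np,cv2
from bench import r
from scipy.spatial.transform import Rotation as R
def tool():
    s=r.sense(); T=np.eye(4); T[:3,:3]=R.from_euler('xyz',s['tcp_rot'],degrees=True).as_matrix(); T[:3,3]=s['tool_pos']; return T,s
def cam(p,T=None): return p['T'] if 'T' in p else T@p['tool_from_camera']
def onz(p,uv,z,T=None):
    C=np.array(cam(p,T)); d=C[:3,:3]@np.linalg.solve(p['K'],[uv[0],uv[1],1]); o=C[:3,3]
    return o+d*(z-o[2])/d[2]
def proj(p,X,T=None):
    c=np.linalg.inv(cam(p,T))@np.r_[X,1]; q=np.array(p['K'])@c[:3]; return q[:2]/q[2]
def save(p,n): cv2.imwrite('pics/'+n,cv2.cvtColor(p['image'],cv2.COLOR_RGB2BGR))
E
python3 - <<'E'
from h import *
T,s=tool(); print(s)
for n in ['top','scene']:
    p=r.snapshot(n); save(p,n+'0.png'); print(n,np.round(p['T'][:3,3]) if 1 else 0)
    for l,z in [('stand',0),('nest',86),('drift_grip',108),('block',0),('drift',8),('drift_stout',8),('drift_slim',8),('catch_pad',21)]:
        print(l,[(np.round(d['uv']),round(d['conf'],2),np.round(onz(p,d['uv'],z),1)) for d in r.pinpoint(p,l)[:4]])
E
```

```text
pics
{'time': 0.0, 'joint_pos': array([ 6.23710558e+01,  7.51507577e+00,  8.53292333e+01, -9.63582934e-04,
        8.72629030e+01, -4.89299884e+00]), 'qd': array([ 0.04357374, -0.04573016, -0.03948589,  0.00728274,  0.06699753,
        0.0092973 ]), 'joint_efforts': array([-1.80516148e-03, -5.69405973e+01, -5.00557387e+01, -2.90389371e-04,
        1.49467302e-02, -2.00429395e-05]), 'tool_pos': array([231.63457585, 552.9248479 , 252.24518733]), 'tcp_rot': array([-1.79991814e+02,  1.06903476e-01,  6.72641092e+01]), 'ft_force': array([ 0.99546544,  0.41007194, -0.66844172]), 'wrist_torque': array([-0.00467727, -0.04963852, -0.01954178]), 'finger_gap': 85.67407447975708}
top [ 393.   53. 1276.]
stand [(array([450., 227.]), 0.56, array([ 536.9, -211.3,    0. ]))]
nest [(array([455., 222.]), 0.67, array([ 538. , -202.5,   86. ]))]
drift_grip [(array([210., 232.]), 0.79, array([525.4, 270.5, 108. ])), (array([202., 181.]), 0.76, array([623.3, 284.8, 108. ])), (array([196., 297.]), 0.63, array([402.6, 296.2, 108. ]))]
block [(array([254., 244.]), 0.55, array([510.4, 198.6,   0. ]))]
drift [(
[... 452 characters left out ...]
 array([ 528.5, -210.3,    0. ])), (array([340., 213.]), 0.54, array([519.6, 197.9,   0. ]))]
nest [(array([241., 380.]), 0.81, array([ 534.2, -207.3,   86. ]))]
drift_grip [(array([414., 167.]), 0.94, array([632.3, 278.6, 108. ])), (array([360., 154.]), 0.85, array([526. , 268.4, 108. ])), (array([316., 132.]), 0.57, array([420.3, 290.8, 108. ]))]
block [(array([340., 213.]), 0.66, array([518.9, 197.3,   0. ]))]
drift [(array([406., 204.]), 0.76, array([637.4, 270.4,   8. ])), (array([317., 162.]), 0.61, array([416.8, 305.4,   8. ]))]
drift_stout []
drift_slim [(array([325., 235.]), 0.88, array([515.6, 128.8,   8. ]))]
catch_pad [(array([248., 394.]), 0.62, array([ 535.9, -207.7,   21. ]))]
```

View pics/top0.png

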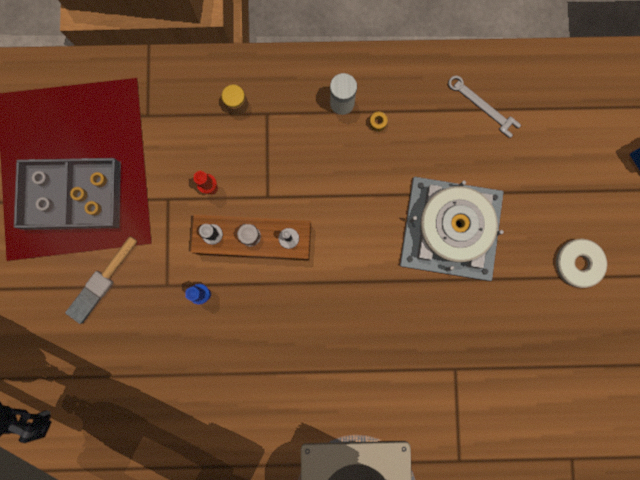

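View pics/scene0.png

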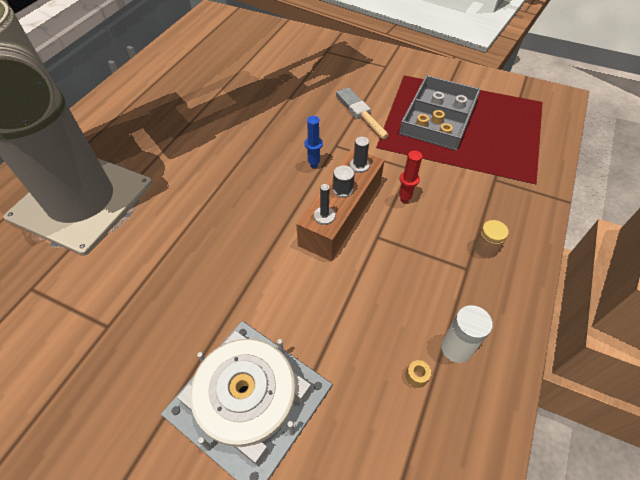

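Top view: the block is at about (250,238), with the medium drift at its left end (210,232), the stout at (248,234) and the slim at (288,238). The stand and wheel are at (455,225); the blue (198,294) and red (205,182) pieces are decoys. The scene view agrees. Block yaw is about -5°, so I'll move over the medium drift.

```bash
cat >> h.py <<'E'
def rowto(x,y,z,yaw):
    T,s=tool(); d=T[:3,:3].T@(np.array([x,y,z])-T[:3,3]); dy=(s['tcp_rot'][2]-yaw+180)%360-180
    print('row',np.round(d/1000,4),'turn',round(dy,2))
E
python3 -m jog '[[-0.147,0.381,0,72.3,100],[-0.147,0.381,0,72.3,100],[-0.147,0.381,0,72.3,100],[-0.147,0.381,0,72.3,100],[-0.147,0.381,0,72.3,100],[-0.147,0.381,0,72.3,100],[-0.147,0.381,0,72.3,100],[-0.147,0.381,0,72.3,100]]'
python3 - <<'E'
from h import *
T,s=tool(); p=r.snapshot('wrist'); save(p,'w1.png'); print(s['tool_pos'],s['tcp_rot'],s['time']); print(p['tool_from_camera'])
for l,z in [('drift_grip',108),('drift',8),('block',0),('drift_stout',8),('drift_slim',8)]:
    print(l,[(np.round(d['uv']),round(d['conf'],2),np.round(onz(p,d['uv'],z,T),1)) for d in r.pinpoint(p,l)[:4]])
E
```

```text
time: 1.7
tool_pos: [521.7, 274.7, 253.6]
tcp_rot: [-180.0, -0.0, -1.8]
ft_force: [1.4, 0.3, 0.3]
finger_gap: 85.5
[521.6854374  274.73768669 253.59008952] [-1.79978830e+02 -3.14548075e-02 -1.84527244e+00] 1.7
[[ 9.99999462e-01 -3.24310544e-04 -9.85426177e-04 -4.32971627e-01]
 [ 6.01397105e-04  9.55211148e-01  2.95924486e-01 -7.52997547e+01]
 [ 8.45318639e-04 -2.95924919e-01  9.55210829e-01 -1.21053008e+02]
 [ 0.00000000e+00  0.00000000e+00  0.00000000e+00  1.00000000e+00]]
drift_grip [(array([323., 238.]), 0.98, array([522.9, 272.2, 108. ])), (array([171., 203.]), 0.85, array([411.3, 302.4, 108. ])), (array([453., 215.]), 0.64, array([621.1, 286.9, 108. ]))]
drift [(array([420., 191.]), 0.97, array([622.5, 289. ,   8. ])), (array([207., 188.]), 0.95, array([407.4, 299. ,   8. ])), (array([324., 211.]), 0.84, array([525.1, 271.2,   8. ]))]
block [(array([319., 274.]), 0.74, array([516.9, 199.1,   0. ]))]
drift_stout [(array([319., 278.]), 0.64, array([517.4, 198.1,   8. ]))]
drift_slim []
```

View pics/w1.png

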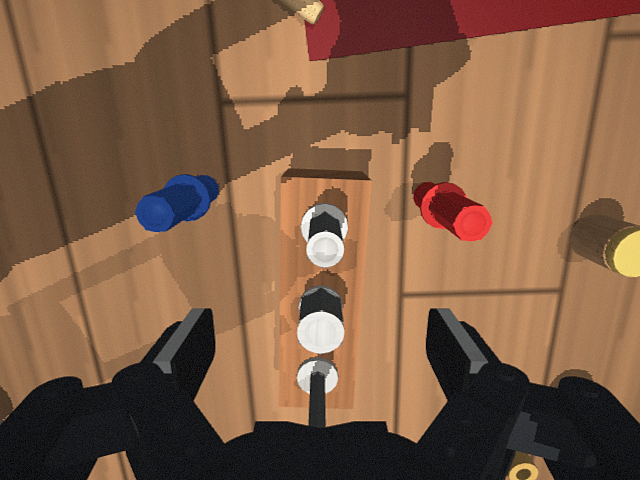

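Wrist view: the medium drift's top is at (325,249) with its collar at (324,222), the stout's top at (320,330), and the slim at (318,378). The block's edges run from (282,180) to (279,407) and from (371,180) to (352,408).

```bash
python3 - <<'E'
from h import *
T,s=tool(); p=r.snapshot('wrist'); 
g=cv2.cvtColor(p['image'],cv2.COLOR_RGB2HSV)
f=lambda uv,z:np.round(onz(p,uv,z,T),1)
a,b=[f(x,72) for x in [(282,180),(279,407)]];c,d=[f(x,72) for x in [(371,180),(352,408)]]
print(a,b,c,d,[np.degrees(np.arctan2(-(v[0]),v[1])) for v in (a-b,c-d)], (a+c)/2)
# white tops: medium top circle, collar
im=p['image'].astype(int); w=((im.min(2)>165)).astype('uint8')
n,l,st,ce=cv2.connectedComponentsWithStats(w)
for i in range(1,n):
    if st[i,4]>200: print(st[i],np.round(ce[i]),'138:',f(ce[i],138),'120:',f(ce[i],120),'78:',f(ce[i],78))
cv2.imwrite('pics/crop1.png',cv2.resize(cv2.cvtColor(p['image'],cv2.COLOR_RGB2BGR)[170:410,260:390],None,fx=2.4,fy=2.4,interpolation=cv2.INTER_CUBIC))
E
```

```text
[488.5 314.4  72. ] [472.7  87.1  72. ] [561.9 312.6  72. ] [546.4  84.1  72. ] [np.float64(-3.976328527579797), np.float64(-3.8806397529487517)] [525.2 313.5  72. ]
[ 303  210   44   60 1267] [324. 247.] 138: [521.9 276.5 138. ] 120: [521.9 270.7 120. ] 78: [522.  257.2  78. ]
[ 299  314   47   42 1532] [322. 335.] 138: [518.8 208.9 138. ] 120: [518.6 198.  120. ] 78: [518.1 172.5  78. ]
[298 363  20  32 340] [306. 378.] 138: [505.8 171.7 138. ] 120: [504.6 158.  120. ] 78: [501.8 125.9  78. ]
[326 368  13  27 235] [332. 382.] 138: [525.2 167.6 138. ] 120: [525.4 153.6 120. ] 78: [526.1 120.8  78. ]
```

View pics/crop1.png

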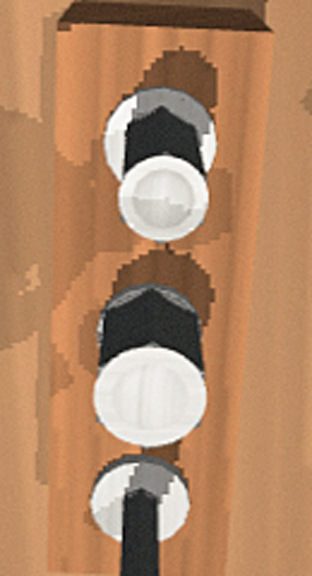

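```bash
python3 -c "
from h import *
rowto(523,274,116,-4)"
```

```text
row [0.0035 0.0033 0.1373] turn 2.63
```

```bash
python3 -m jog '[[0.0035,0.0033,0.04,2.6,100],[0.0035,0.0033,0.08,2.6,100],[0.0035,0.0033,0.115,2.6,100],[0.0035,0.0033,0.1373,2.6,100],[0.0035,0.0033,0.1373,2.6,100],[0.0035,0.0033,0.1373,2.6,100]]'
python3 - <<'E'
from h import *
T,s=tool(); print(s['tool_pos'],s['tcp_rot'],s['ft_force']); rowto(523,274,116,-4)
p=r.snapshot('wrist'); save(p,'w2.png')
for l,z in [('drift_grip',108),('drift',8)]:
    print(l,[(np.round(d['uv']),round(d['conf'],2),np.round(onz(p,d['uv'],z,T),1)) for d in r.pinpoint(p,l)[:4]])
print('top centre predicted',proj(p,[523,274,138],T))
E
```

```text
time: 2.65
tool_pos: [522.4, 275.0, 116.5]
tcp_rot: [-180.0, 0.0, -3.8]
ft_force: [0.4, 0.7, 0.6]
finger_gap: 85.6
[522.38864438 275.00203667 116.52390892] [-1.79986028e+02  3.32954879e-02 -3.84511630e+00] [0.41135977 0.69198019 0.60067634]
row [0.0007 0.001  0.0005] turn 0.15
drift_grip [(array([576., 280.]), 0.83, array([621.3, 288.9, 108. ]))]
drift [(array([149., 222.]), 0.87, array([412.3, 301.2,   8. ])), (array([476., 221.]), 0.81, array([623.7, 287.7,   8. ])), (array([325., 257.]), 0.75, array([524.4, 269.7,   8. ]))]
top centre predicted [323.88295525 377.71917756]
```

View pics/w2.png

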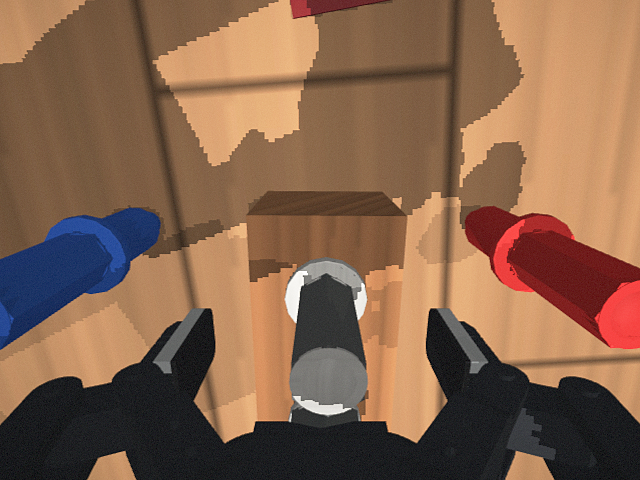

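The grip's top is at (328,381) against a predicted (324,378), about 1.5 mm off, so I'll correct and close.

```bash
python3 -m jog '[[0.002,0.002,0.0005,0.15,100],[0.002,0.002,0.0005,0.15,100],[0.002,0.002,0.0005,0.15,25],[0.002,0.002,0.0005,0.15,20],[0.002,0.002,0.0005,0.15,10],[0.002,0.002,0.0005,0.15,10],[0.002,0.002,0.0005,0.15,10],[0.002,0.002,0.0005,0.15,10]]' 100
python3 - <<'E'
from h import *
T,s=tool(); print(s['tool_pos'],s['tcp_rot'],s['ft_force'],s['wrist_torque'],s['finger_gap'])
E
```

```text
time: 3.6
tool_pos: [526.0, 273.0, 118.1]
tcp_rot: [-179.9, -0.2, -4.1]
ft_force: [-1.2, 0.4, 1.8]
finger_gap: 22.7
[526.03609011 272.95636148 118.13840877] [-1.79881175e+02 -1.75865703e-01 -4.06166278e+00] [-1.18321161  0.44620411  1.77441425] [-0.05589797  0.1168581   0.02330439] 22.717687243144724
```

```bash
python3 -m jog '[[0,0,-0.01,0,10],[0,0,-0.04,0,10],[0,0,-0.08,0,10],[0,0,-0.12,0,10],[0,0,-0.155,0,10],[0,0,-0.17,0,10],[0,0,-0.17,0,10]]'
python3 - <<'E'
from h import *
T,s=tool(); print(s['tool_pos'],s['tcp_rot'],s['ft_force'],s['wrist_torque'],s['finger_gap'])
p=r.snapshot('wrist'); save(p,'w3.png')
q=r.snapshot('top')
for pp,l,z in [(p,'drift_shoulder',190),(p,'drift',175),(q,'nest',86),(q,'catch_pad',21),(q,'bush',80)]:
    print(l,[(np.round(d['uv']),round(d['conf'],2),np.round(onz(pp,d['uv'],z,T),1)) for d in r.pinpoint(pp,l)[:3]])
rowto(537,-150,288,-4)
E
```

```text
time: 4.3
tool_pos: [526.5, 273.1, 290.7]
tcp_rot: [-179.8, -0.4, -4.1]
ft_force: [0.6, 0.5, -5.5]
finger_gap: 22.7
[526.52238228 273.09175515 290.74394601] [-179.76595232   -0.40729632   -4.05790024] [ 0.60291519  0.50292116 -5.51846666] [ 0.00416411  0.03847924 -0.00707628] 22.700837254892335
drift_shoulder [(array([212., 187.]), 0.87, array([464. , 320.8, 190. ])), (array([320., 259.]), 0.83, array([526. , 269.9, 190. ])), (array([408., 187.]), 0.82, array([582.9, 311.9, 190. ]))]
drift [(array([319., 251.]), 0.97, array([525.6, 270.4, 175. ])), (array([212., 189.]), 0.77, array([459.4, 317.9, 175. ])), (array([404., 184.]), 0.67, array([583.8, 311.7, 175. ]))]
nest [(array([461., 222.]), 0.72, array([ 538. , -215.5,   86. ])), (array([255., 237.]), 0.5, array([515.4, 187. ,  86. ]))]
catch_pad [(array([455., 225.]), 0.67, array([ 539.1, -216.8,   21. ]))]Traceback (most recent call last):
  File "<stdin>", line 6, in <module>
ValueError: it knows: block, catch_pad, drift, drift_grip, drift_shoulder, drift_slim, drift_stout, nest, stand
```

View pics/w3.png

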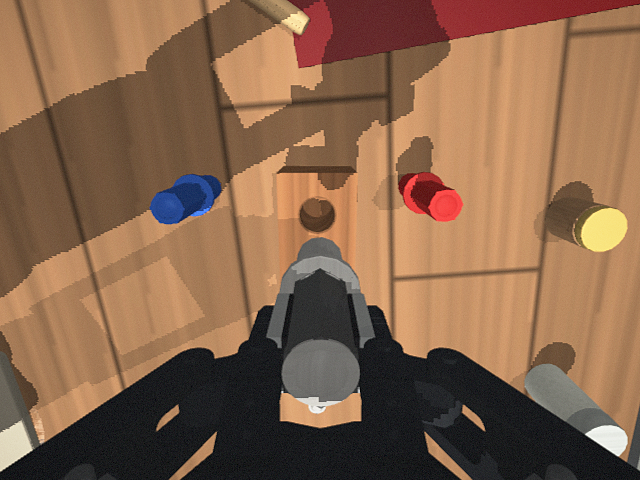

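The drift is in the gripper and clear of its hole (317,214). I'll carry it over, just past the stand, so the wrist camera sees the hub.

```bash
python3 -m jog '[[0.002,0.02,0,0,10],[0.006,0.06,0,0,10],[0.010,0.105,0,0,10],[0.0145,0.15,0,0,10],[0.019,0.195,0,0,10],[0.023,0.24,0,0,10],[0.027,0.285,0,0,10],[0.0315,0.33,0,0,10]]'
python3 -c "
from h import *
rowto(540,-285,290,-4)"
```

```text
time: 5.4
tool_pos: [531.8, -60.8, 284.1]
tcp_rot: [-180.0, 0.1, -4.1]
ft_force: [1.1, 0.6, -4.8]
finger_gap: 23.0
row [ 0.024   0.223  -0.0061] turn -0.06
```

```bash
python3 -m jog '[[0.004,0.045,-0.003,0,10],[0.009,0.09,-0.006,0,10],[0.014,0.135,-0.006,0,10],[0.019,0.175,-0.006,0,10],[0.022,0.205,-0.006,0,10],[0.024,0.223,-0.006,0,10],[0.024,0.223,-0.006,0,10]]'
python3 - <<'E'
from h import *
T,s=tool(); print(s['tool_pos'],s['tcp_rot'],s['ft_force'])
p=r.snapshot('wrist'); save(p,'w4.png')
for l,z in [('nest',86),('catch_pad',21),('stand',0)]:
    print(l,[(np.round(d['uv']),round(d['conf'],2),np.round(onz(p,d['uv'],z,T),1)) for d in r.pinpoint(p,l)[:3]])
E
```

```text
time: 6.1
tool_pos: [539.2, -287.0, 288.3]
tcp_rot: [-179.9, 0.3, -4.2]
ft_force: [0.4, 0.7, -3.8]
finger_gap: 22.8
[ 539.24938324 -287.03098553  288.33743992] [-179.94773406    0.25470682   -4.20990529] [ 0.38714731  0.66801469 -3.79245173]
nest [(array([308., 130.]), 0.77, array([ 532.8, -210.5,   86. ]))]
catch_pad []
stand [(array([313., 132.]), 0.59, array([ 535.2, -212.5,    0. ]))]
```

View pics/w4.png

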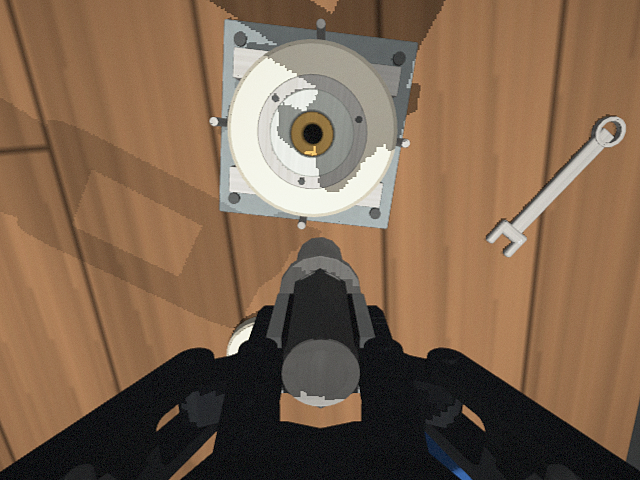

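The hub is at (312,133), with the brass ring and dark hole. The drift points down at (320,245). I'll measure the ring and the drift axis.

```bash
cat >> h.py <<'E'
def brass(p,T,z=80):
    im=cv2.cvtColor(p['image'],cv2.COLOR_RGB2HSV); H,S,V=cv2.split(im)
    c=proj(p,[536,-211,z],T); yy,xx=np.mgrid[:480,:640]; near=np.hypot(xx-c[0],yy-c[1])<70
    m=((H>14)&(H<32)&(S>120)&(V>60)&near).astype('uint8')
    n,l,st,ce=cv2.connectedComponentsWithStats(m); i=1+np.argmax(st[1:,4])
    ct,_=cv2.findContours((l==i).astype('uint8'),cv2.RETR_EXTERNAL,cv2.CHAIN_APPROX_NONE)
    e=cv2.fitEllipse(cv2.convexHull(max(ct,key=len)))
    return e
E
python3 - <<'E'
from h import *
T,s=tool(); p=r.snapshot('wrist'); e=brass(p,T); print(e,onz(p,e[0],80,T))
q=r.snapshot('top'); e2=brass(q,None); print(e2,onz(q,e2[0],80))
q=r.snapshot('scene'); e2=brass(q,None); print(e2,onz(q,e2[0],80))
im=cv2.cvtColor(p['image'],cv2.COLOR_RGB2BGR)
a=cv2.resize(im[225:415,260:380],None,fx=3,fy=3,interpolation=cv2.INTER_CUBIC)
b=cv2.resize(im[95:175,260:370],None,fx=3.7,fy=3.7,interpolation=cv2.INTER_CUBIC)
o=np.zeros((570,800,3),'uint8'); o[:570,:360]=a; o[:b.shape[0],370:370+b.shape[1]]=b; cv2.imwrite('pics/c4.png',o)
# model prediction of drift on tool axis: top(+30), collar top(-30), bottom, tip; grip centre at tool z=+10
for k,zz in [('top',-20),('collartop',40),('collarbot',46),('shoulder',94),('tip',110)]:
    X=(T@[0,0,zz,1])[:3]; print(k,proj(p,X,T))
E
```

```text
((310.9237365722656, 137.48480224609375), (41.35544967651367, 43.39991760253906), 179.08120727539062) [ 535.66528448 -213.11487017   80.        ]
((460.1395568847656, 222.74107360839844), (17.58678436279297, 18.219820022583008), 133.73777770996094) [ 536.4994627  -214.61913782   80.        ]
((241.36056518554688, 385.8532409667969), (22.919883728027344, 26.29644203186035), 47.667240142822266) [ 536.7328524  -212.84653919   80.        ]
top [321.81355434 372.3168706 ]
collartop [321.3725976  293.76290073]
collarbot [321.34378903 288.63081563]
shoulder [321.16552894 256.87478   ]
tip [321.12105869 248.95265452]
```

View pics/c4.png

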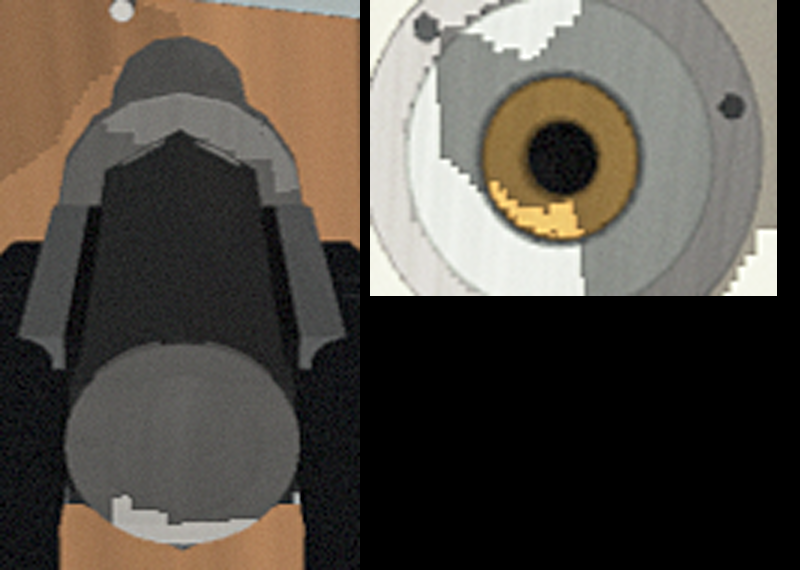

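```bash
python3 - <<'E'
from h import *
T,s=tool(); p=r.snapshot('wrist'); f=lambda *a: np.round(proj(p,(T@[*a,1])[:3],T),1)
print('stem far edge',f(0,-14,94),'L/R',f(-14,0,94),f(14,0,94),'collar far',f(0,-20,46),'L/R',f(-20,0,46),f(20,0,46),'top far/near',f(0,-13,-20),f(0,13,-20))
print('reads',[np.round(r.sense()['tool_pos'],2) for _ in range(3)])
X=np.array([535.7,-213.1])  # tip target; tip in tool x -1.4
c,sn=np.cos(np.radians(-4.1)),np.sin(np.radians(-4.1))
t=X+1.4*np.array([c,sn]); rowto(t[0],t[1],212,-4)
E
```

```text
stem far edge [321.2 235.4] L/R [298.8 256.9] [343.5 256.9] collar far [321.4 250.6] L/R [281.3 288.6] [361.4 288.6] top far/near [321.8 337.3] [321.8 405.1]
reads [array([ 540.24, -284.02,  290.11]), array([ 540.24, -284.02,  290.11]), array([ 540.24, -284.02,  290.11])]
row [-0.0079 -0.0704  0.0782] turn 0.02
```

```bash
python3 -m jog '[[-0.004,-0.035,0,0,10],[-0.0075,-0.068,0.01,0,10],[-0.0075,-0.0715,0.035,0,10],[-0.0075,-0.0715,0.065,0,10],[-0.0075,-0.0715,0.078,0,10],[-0.0075,-0.0715,0.078,0,10],[-0.0075,-0.0715,0.078,0,10],[-0.0075,-0.0715,0.078,0,10]]'
python3 - <<'E'
from h import *
T,s=tool(); print(s['tool_pos'],s['ft_force'])
p=r.snapshot('wrist'); T,s=tool(); print(s['tool_pos']);p=r.snapshot('wrist'); save(p,'w5.png')
im=cv2.cvtColor(p['image'],cv2.COLOR_RGB2BGR)[200:420,200:440]
cv2.imwrite('pics/c5.png',cv2.resize(im,None,fx=2.7,fy=2.7,interpolation=cv2.INTER_CUBIC))
f=lambda *a: np.round(proj(p,(T@[*a,1])[:3],T),1)
print('stem far edge',f(0,-14,94),'L/R',f(-14,0,94),f(14,0,94),'tip',f(0,0,110))
E
```

```text
time: 7.3
tool_pos: [538.5, -212.8, 214.3]
tcp_rot: [180.0, -0.0, -4.0]
ft_force: [1.0, 0.4, -4.9]
finger_gap: 22.8
[ 538.54835843 -212.81825678  214.29529564] [ 1.02474094  0.43952677 -4.93701211]
[ 538.52350771 -212.83147447  214.23090203]
stem far edge [321.2 235.4] L/R [298.8 256.9] [343.5 256.9] tip [321.1 249. ]
```

View pics/c5.png

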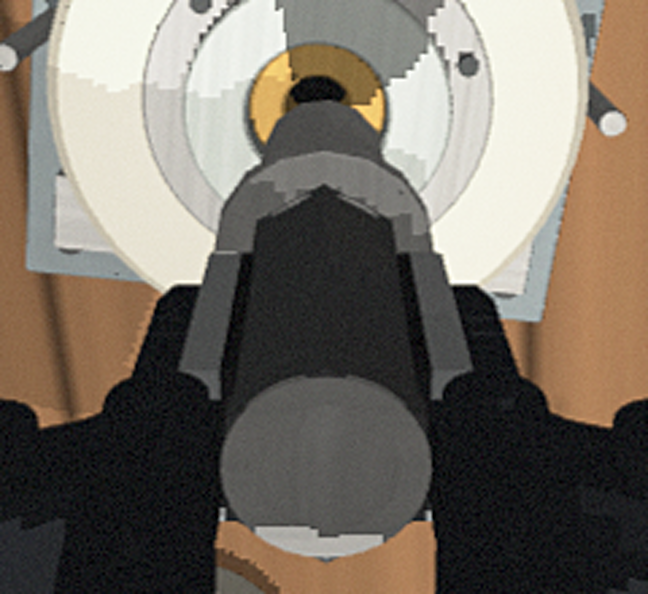

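The stem sits just short of the hole. The hole is at crop (317,90), the ring spans crop columns 247–385, and the stem centre is near crop column 322. I'll fit both numerically.

```bash
cat >> h.py <<'E'
from scipy.optimize import least_squares
def fitbush(p,T,z=80,rad=18.5):
    H,S,V=cv2.split(cv2.cvtColor(p['image'],cv2.COLOR_RGB2HSV))
    c=proj(p,[536,-212,z],T); yy,xx=np.mgrid[:480,:640]; near=np.hypot(xx-c[0],yy-c[1])<45
    m=((H>14)&(H<32)&(S>100)&(V>60)&near).astype('uint8')
    n,l,st,ce=cv2.connectedComponentsWithStats(m); m=np.isin(l,[i for i in range(1,n) if st[i,4]>30])
    ys,xs=np.nonzero(m); pts=[]
    for y in np.unique(ys):
        x=xs[ys==y]; pts+=[(x.min()-.5,y),(x.max()+.5,y)]
    for x in np.unique(xs): pts.append((x,ys[xs==x].min()-.5))
    P=np.array([onz(p,u,z,T)[:2] for u in pts])
    s=least_squares(lambda v:np.hypot(*(P-v[:2]).T)-v[2],[536,-212,rad],loss='soft_l1',f_scale=.3)
    return s.x,len(pts)
E
python3 - <<'E'
from h import *
T,s=tool(); p=r.snapshot('wrist'); v,n=fitbush(p,T); print(v,n)
b=np.linalg.inv(T)@[v[0],v[1],80,1]; print('bush in tool',b[:3])
g=cv2.cvtColor(p['image'],cv2.COLOR_RGB2GRAY).astype(int)
for y in (238,241,244,247,250,253): print(y,g[y,288:350].tolist())
print('col319',g[225:270,319].tolist())
f=lambda *a: np.round(proj(p,(T@[*a,1])[:3],T),1)
for y in (0,-5,-10): print('stem zc',[f(-14,y,z).tolist() for z in (60,80,94)])
E
```

```text
[ 535.7130504  -214.05419279   18.37757902] 123
bush in tool [ -2.65529678   1.35678877 134.04011206]
238 [217, 208, 165, 114, 91, 151, 176, 183, 180, 181, 185, 182, 183, 184, 180, 179, 156, 104, 57, 64, 69, 61, 44, 60, 80, 81, 83, 82, 84, 77, 83, 82, 85, 82, 87, 83, 83, 83, 75, 64, 58, 64, 85, 91, 96, 96, 96, 99, 96, 152, 210, 208, 212, 190, 103, 94, 167, 226, 240, 238, 239, 237]
241 [213, 204, 152, 104, 92, 154, 176, 182, 178, 184, 182, 182, 183, 184, 179, 178, 148, 107, 60, 75, 79, 77, 75, 79, 72, 78, 75, 76, 77, 72, 73, 77, 80, 77, 81, 79, 79, 85, 84, 86, 83, 80, 79, 72, 100, 173, 215, 211, 208, 204, 206, 204, 208, 189, 103, 89, 154, 218, 243, 238, 237, 235]
244 [218, 201, 152, 110, 65, 76, 133, 188, 183, 183, 183, 181, 185, 181, 139, 83, 72, 74, 77, 74, 72, 74, 82, 80, 76, 71, 72, 72, 78, 74, 73, 79, 74, 79, 79, 75, 79, 80, 84, 82, 82, 79, 77, 81, 83, 81, 77, 116, 193, 216, 206, 206, 210, 178, 93, 95, 157, 215, 242, 237, 235, 236]
247 [217, 209, 167, 132, 76, 66, 117, 176, 188, 184, 188, 191, 169, 90, 69, 75, 74, 77, 74, 77, 70, 74, 74, 75, 76, 73, 75, 76, 76, 77, 73, 81, 77, 74
[... 333 characters left out ...]
5, 84, 77, 89, 83, 67, 120, 188, 220, 243, 237, 237, 237, 236]
253 [212, 217, 218, 204, 164, 127, 93, 75, 73, 77, 77, 65, 73, 77, 75, 76, 77, 78, 73, 77, 75, 75, 71, 82, 73, 76, 77, 81, 72, 76, 74, 68, 77, 79, 77, 78, 73, 73, 81, 76, 73, 74, 75, 73, 71, 75, 76, 81, 71, 76, 81, 74, 78, 118, 177, 227, 240, 238, 238, 236, 236, 237]
col319 [113, 117, 102, 52, 11, 11, 9, 21, 0, 25, 1, 0, 65, 82, 80, 81, 77, 74, 78, 79, 74, 77, 81, 79, 78, 74, 74, 75, 68, 71, 72, 132, 126, 117, 117, 116, 115, 121, 115, 116, 117, 117, 126, 73, 35]
stem zc [[295.2, 277.8], [297.4, 264.7], [298.8, 256.9]]
stem zc [[295.0, 269.1], [297.3, 256.7], [298.6, 249.3]]
stem zc [[294.8, 260.3], [297.1, 248.6], [298.5, 241.6]]
```

```bash
python3 -m jog '[[-0.0012,0.0004,0.008,0,10],[-0.0012,0.0004,0.018,0,10],[-0.0012,0.0004,0.018,0,10],[-0.0012,0.0004,0.018,0,10]]'
cat > chk.py <<'E'
from h import *
r.snapshot('wrist'); T,s=tool(); p=r.snapshot('wrist'); v,n=fitbush(p,T); b=np.linalg.inv(T)@[v[0],v[1],80,1]
print('tcp',np.round(s['tool_pos'],2),'rot',np.round(s['tcp_rot'],2),'F',np.round(s['ft_force'],2),'M',np.round(s['wrist_torque'],3)); print('bush',np.round(v,2),n,'in tool',np.round(b[:3],2),'need',np.round(b[:2]-[-1.45,.95],2))
E
python3 chk.py
```

```text
time: 7.85
tool_pos: [536.4, -212.7, 194.7]
tcp_rot: [-180.0, 0.1, -4.0]
ft_force: [-0.9, 0.0, -4.1]
finger_gap: 23.1
tcp [ 536.81 -212.88  195.27] rot [ 1.7999e+02  4.0000e-02 -4.0000e+00] F [ 0.19 -0.42 -4.14] M [-0.008  0.023 -0.016]
bush [ 535.64 -214.24   18.47] 128 in tool [ -0.99   1.42 115.27] need [0.46 0.47]
```

```bash
python3 -m jog '[[0.0004,0.0006,0.001,0,10],[0.0004,0.0006,0.003,0,10],[0.0004,0.0006,0.005,0,10],[0.0004,0.0006,0.007,0,10],[0.0004,0.0006,0.008,0,10]]'; python3 chk.py
```

```text
time: 8.45
tool_pos: [537.2, -213.5, 187.3]
tcp_rot: [180.0, 0.0, -4.0]
ft_force: [0.8, 0.0, -4.3]
finger_gap: 22.7
tcp [ 537.2  -213.53  187.18] rot [ 1.7999e+02  3.0000e-02 -4.0000e+00] F [-0.12  0.15 -4.92] M [-0.026  0.027 -0.007]
bush [ 535.72 -214.33   18.47] 129 in tool [ -1.35   0.88 107.18] need [ 0.1  -0.07]
```

```bash
python3 -m jog '[[0,0,0.0015,0,10],[0,0,0.003,0,10],[0,0,0.0045,0,10],[0,0,0.006,0,10]]'; python3 chk.py
```

```text
time: 8.95
tool_pos: [537.2, -213.5, 181.2]
tcp_rot: [180.0, 0.0, -4.0]
ft_force: [0.1, 0.7, -4.2]
finger_gap: 22.8
tcp [ 537.09 -213.47  180.88] rot [ 1.8e+02  5.0e-02 -4.0e+00] F [ 0.3  -0.86 -4.51] M [-0.023  0.012 -0.062]
bush [ 535.62 -214.44   18.52] 125 in tool [ -1.3    1.06 100.89] need [0.15 0.11]
```

```bash
python3 -m jog '[[0,0,0.001,0,10],[0,0,0.002,0,10],[0,0,0.003,0,10],[0,0,0.004,0,10],[0,0,0.0045,0,10],[0,0,0.005,0,10]]'; python3 -m jog '[[0,0,0.0005,0,10],[0,0,0.001,0,10],[0,0,0.0015,0,10]]'; python3 chk.py
```

```text
time: 9.65
tool_pos: [537.1, -213.4, 175.9]
tcp_rot: [180.0, 0.1, -4.0]
ft_force: [-0.0, -0.5, -5.5]
finger_gap: 22.9
time: 9.95
tool_pos: [537.0, -213.5, 174.4]
tcp_rot: [180.0, 0.1, -4.0]
ft_force: [0.3, 0.1, -5.3]
finger_gap: 23.0
tcp [ 537.   -213.42  174.31] rot [ 1.8e+02  7.0e-02 -4.0e+00] F [-0.44  0.59 -4.85] M [ 0.032 -0.038  0.011]
bush [ 535.56 -214.69   18.67] 123 in tool [-1.24  1.36 94.31] need [0.21 0.41]
```

```bash
python3 -m jog '[[0,0,0.0003,0,10],[0,0,0.0006,0,10],[0,0,0.0008,0,10]]'; python3 -m jog '[[0,0,0.0003,0,10],[0,0,0.0005,0,10]]'
```

```text
time: 10.35
tool_pos: [537.1, -213.5, 174.2]
tcp_rot: [180.0, 0.0, -4.0]
ft_force: [-3.0, 1.3, 1.4]
finger_gap: 23.1
time: 10.55
tool_pos: [537.2, -213.6, 174.1]
tcp_rot: [180.0, 0.0, -4.0]
ft_force: [-2.8, 1.7, 2.7]
finger_gap: 22.7
```

```bash
python3 -m jog '[[0,0,0.0003,0,10],[0,0,0.0005,0,10]]'
```

```text
time: 10.75
tool_pos: [537.2, -213.6, 174.1]
tcp_rot: [180.0, 0.0, -4.0]
ft_force: [-4.1, 1.8, 5.8]
finger_gap: 22.3
```

The pilot is home, with the shoulder bearing at TCP z 174.1 as expected and roughly 10 N on it. Now I'll press at about 20 mm/s.

```bash
python3 -m jog '[[0,0,0.001,0,10],[0,0,0.0025,0,10],[0,0,0.004,0,10],[0,0,0.0055,0,10],[0,0,0.007,0,10],[0,0,0.0085,0,10],[0,0,0.01,0,10],[0,0,0.0115,0,10]]'; python3 -c "
from h import *
s=r.sense();print(s['ft_force'],s['wrist_torque'])"
```

```text
time: 11.55
tool_pos: [537.3, -213.7, 163.4]
tcp_rot: [180.0, -0.0, -4.0]
ft_force: [-4.6, 2.8, 5.9]
finger_gap: 22.6
[-4.64782181  2.79480077  5.94206254] [0.50664061 1.21455047 0.04072696]
```

```bash
python3 -m jog '[[0,0,0.002,0,10],[0,0,0.0035,0,10],[0,0,0.005,0,10],[0,0,0.0065,0,10],[0,0,0.008,0,10],[0,0,0.0095,0,10],[0,0,0.011,0,10],[0,0,0.0125,0,10]]'; python3 -c "
from h import *
s=r.sense();print(s['tool_pos'],s['ft_force'],s['wrist_torque'])"
```

```text
time: 12.35
tool_pos: [537.3, -213.7, 151.6]
tcp_rot: [180.0, -0.0, -4.0]
ft_force: [-5.1, 2.5, 6.0]
finger_gap: 22.6
[ 537.27849963 -213.67020777  151.56619049] [-5.13712515  2.51243673  6.01643703] [0.51302117 1.17433974 0.02200089]
```

```bash
python3 -m jog '[[0,0,0.002,0,10],[0,0,0.0035,0,10],[0,0,0.005,0,10],[0,0,0.006,0,10],[0,0,0.007,0,10],[0,0,0.0075,0,10]]'; python3 -m jog '[[0,0,0.001,0,10],[0,0,0.0014,0,10],[0,0,0.0017,0,10]]'
```

```text
time: 12.95
tool_pos: [537.3, -213.7, 144.6]
tcp_rot: [180.0, -0.0, -4.0]
ft_force: [-5.1, 1.3, 6.2]
finger_gap: 22.5
time: 13.25
tool_pos: [537.3, -213.6, 143.6]
tcp_rot: [179.9, -0.0, -4.0]
ft_force: [-4.7, 2.7, 5.9]
finger_gap: 22.9
```

```bash
python3 -m jog '[[0,0,0.0008,0,10],[0,0,0.0012,0,10],[0,0,0.0014,0,10]]'
```

```text
time: 13.55
tool_pos: [537.3, -213.7, 143.0]
tcp_rot: [179.9, -0.0, -4.0]
ft_force: [-5.7, 2.3, 9.6]
finger_gap: 22.9
```

```bash
python3 -m jog '[[0,0,0.0008,0,10],[0,0,0.0011,0,10],[0,0,0.0013,0,10]]'
```

```text
time: 13.85
tool_pos: [537.4, -213.7, 143.0]
tcp_rot: [179.9, -0.0, -4.0]
ft_force: [-6.2, 3.6, 12.1]
finger_gap: 22.8
```

The bush bottomed out: z stays at 143.0 and the force rose to about 17 N. I'll withdraw.

```bash
python3 -m jog '[[0,0,-0.001,0,10],[0,0,-0.004,0,10],[0,0,-0.009,0,10],[0,0,-0.015,0,10],[0,0,-0.022,0,10],[0,0,-0.03,0,10],[0,0,-0.042,0,10],[0,0,-0.06,0,10]]';python3 -m jog '[[0,0,-0.03,0,10],[0,0,-0.06,0,10],[0,0,-0.088,0,10],[0,0,-0.088,0,10],[0,0,-0.088,0,10],[0,0,-0.088,0,10]]'
python3 - <<'E'
from h import *
T,s=tool(); print(s['tool_pos'],s['ft_force'])
p=r.snapshot('wrist'); im=cv2.cvtColor(p['image'],cv2.COLOR_RGB2BGR)[150:420,180:460]
q=r.snapshot('scene'); im2=cv2.cvtColor(q['image'],cv2.COLOR_RGB2BGR)[310:470,160:340]
o=np.zeros((540,800,3),'uint8'); o[:432,:448]=cv2.resize(im,(448,432),interpolation=2); o[:310,450:]=cv2.resize(im2,(350,310),interpolation=2); cv2.imwrite('pics/c6.png',o)
rowto(526,273,290,-4)
E
```

```text
time: 14.65
tool_pos: [536.9, -213.4, 203.3]
tcp_rot: [180.0, 0.0, -4.0]
ft_force: [0.4, -0.3, -5.2]
finger_gap: 23.0
time: 15.25
tool_pos: [536.2, -213.0, 289.0]
tcp_rot: [-180.0, 0.2, -4.0]
ft_force: [0.1, 0.2, -6.1]
finger_gap: 22.5
[ 536.15208851 -212.98527239  289.036838  ] [ 0.10482592  0.1956125  -6.07943325]
row [-0.0438 -0.4841 -0.0006] turn 0.01
```

View pics/c6.png

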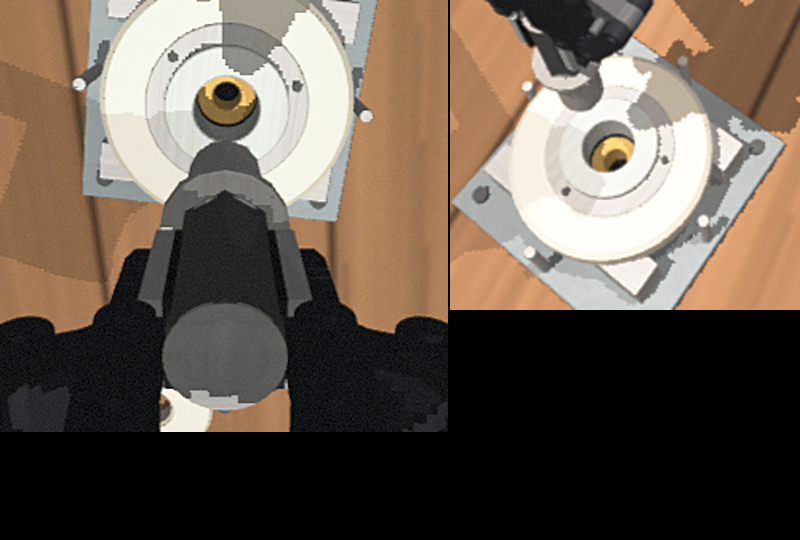

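The brass bush now sits deep below the hub, at about (228,98) in the crop, and the bore is empty. Next I carry the drift back.

```bash
python3 -m jog '[[-0.002,-0.02,-0.003,0,10],[-0.0055,-0.06,-0.005,0,10],[-0.0095,-0.105,-0.005,0,10],[-0.0135,-0.15,-0.005,0,10],[-0.0175,-0.195,-0.005,0,10],[-0.0215,-0.24,-0.005,0,10],[-0.026,-0.285,-0.005,0,10],[-0.0295,-0.325,-0.005,0,10]]'
python3 -c "
from h import *
rowto(526,273,290,-4)"
```

```text
time: 16.15
tool_pos: [528.2, 115.4, 292.8]
tcp_rot: [-180.0, 0.4, -4.0]
ft_force: [0.9, -0.5, -4.9]
finger_gap: 22.8
row [-0.0131 -0.157   0.003 ] turn 0.04
```

```bash
python3 -m jog '[[-0.004,-0.045,0,0,10],[-0.008,-0.09,0,0,10],[-0.011,-0.13,0,0,10],[-0.0131,-0.15,0,0,10],[-0.0131,-0.157,0,0,10],[-0.0131,-0.157,0,0,10],[-0.0131,-0.157,0,0,10],[-0.0131,-0.157,0,0,10]]'
python3 -c "
from h import *
print(r.sense()['tool_pos']);rowto(526,273,195,-4)"
```

```text
time: 16.95
tool_pos: [526.2, 271.7, 292.7]
tcp_rot: [-180.0, 0.4, -4.0]
ft_force: [0.5, 0.5, -4.9]
finger_gap: 22.8
[526.22437645 271.66620076 292.71944266]
row [ 0.0003 -0.0013  0.0977] turn -0.05
```

```bash
python3 -m jog '[[0.0003,-0.0013,0.03,0,10],[0.0003,-0.0013,0.065,0,10],[0.0003,-0.0013,0.09,0,10],[0.0003,-0.0013,0.098,0,10],[0.0003,-0.0013,0.098,0,10],[0.0003,-0.0013,0.098,0,10]]'
python3 - <<'E'
from h import *
r.snapshot('wrist');T,s=tool(); print(s['tool_pos'],s['ft_force'])
p=r.snapshot('wrist'); im=cv2.cvtColor(p['image'],cv2.COLOR_RGB2BGR)
a=(T@[-1.45,.95,0,1])[:2]
for col,(c,rad) in {(0,255,0):(a,17),(255,255,0):(a,8)}.items():
    P=np.array([proj(p,[c[0]+rad*np.cos(t),c[1]+rad*np.sin(t),72],T) for t in np.linspace(0,6.3,80)])
    cv2.polylines(im,[np.round(P*8).astype(int)],True,col,1,cv2.LINE_AA,3)
cv2.imwrite('pics/c7.png',cv2.resize(im[180:380,220:420],None,fx=3,fy=3,interpolation=cv2.INTER_CUBIC))
rowto(526,273,118,-4)
E
```

```text
time: 17.55
tool_pos: [526.9, 272.9, 196.5]
tcp_rot: [-179.9, 0.3, -4.1]
ft_force: [-0.1, -0.8, -4.6]
finger_gap: 22.6
[527.23017232 273.15875434 197.09647494] [ 0.71374372  0.77333886 -4.11028139]
row [-0.0009  0.0005  0.0792] turn -0.06
```

View pics/c7.png

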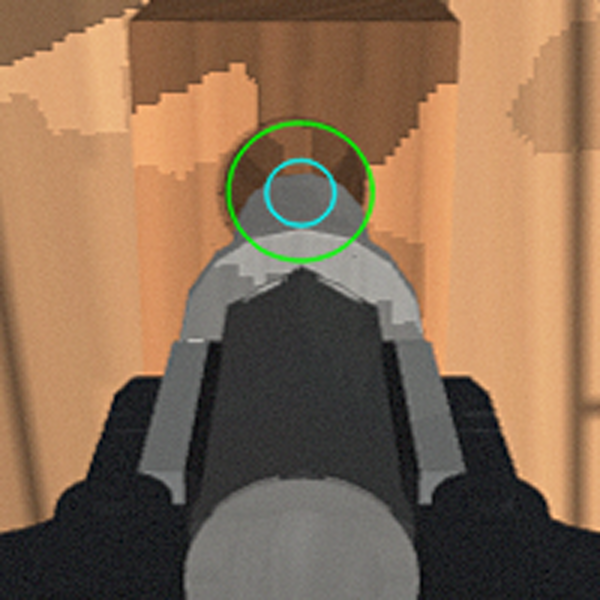

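The hole's edge is at about crop 224–367 with its top at 116; my predicted circle (green) is about 1.3 mm right and 1.4 mm low. I'll correct and go down.

```bash
python3 -m jog '[[-0.0013,-0.0012,0.003,0,10],[-0.0013,-0.0012,0.012,0,10],[-0.0013,-0.0012,0.022,0,10],[-0.0013,-0.0012,0.032,0,10],[-0.0013,-0.0012,0.038,0,10],[-0.0013,-0.0012,0.042,0,10]]'
python3 -c "
from h import *
print(r.sense()['ft_force']);rowto(526,274,118,-4)"
```

```text
time: 18.25
tool_pos: [525.2, 274.4, 153.6]
tcp_rot: [-179.9, 0.3, -4.1]
ft_force: [-0.4, -0.4, -4.8]
finger_gap: 22.5
[-0.36013665 -0.35982235 -4.79266219]
row [0.001  0.0004 0.0356] turn -0.06
```

The stem is in the hole with no side force, so I'll continue straight down.

```bash
python3 -m jog '[[0,0,0.005,0,10],[0,0,0.012,0,10],[0,0,0.02,0,10],[0,0,0.027,0,10],[0,0,0.031,0,10],[0,0,0.033,0,10]]'; python3 -m jog '[[0,0,0.0005,0,10],[0,0,0.001,0,10],[0,0,0.0015,0,10]]'
```

```text
time: 18.85
tool_pos: [524.7, 274.3, 119.8]
tcp_rot: [-180.0, 0.4, -4.1]
ft_force: [-0.1, -0.2, -4.7]
finger_gap: 23.0
time: 19.15
tool_pos: [524.9, 274.4, 118.7]
tcp_rot: [-180.0, 0.3, -4.1]
ft_force: [0.5, -0.6, -4.4]
finger_gap: 22.7
```

```bash
python3 -m jog '[[0,0,0.0005,0,10],[0,0,0.001,0,10],[0,0,0.0013,0,10]]'
```

```text
time: 19.45
tool_pos: [525.2, 274.5, 118.2]
tcp_rot: [-179.9, 0.3, -4.1]
ft_force: [-2.4, -2.3, 2.5]
finger_gap: 22.5
```

```bash
python3 -m jog '[[0,0,0.0003,0,10],[0,0,0.0006,0,10],[0,0,0.0009,0,10]]'
```

```text
time: 19.75
tool_pos: [525.4, 274.6, 118.2]
tcp_rot: [-179.9, 0.3, -4.1]
ft_force: [-5.3, -2.2, 7.3]
finger_gap: 22.7
```

It's seated at the original height (118.2 against 118.1). I'll release and retreat straight up.

```bash
python3 -m jog '[[0,0,0,0,35],[0,0,0,0,50],[0,0,0,0,70],[0,0,0,0,90],[0,0,0,0,100],[0,0,0,0,100]]'; python3 -m jog '[[0,0,-0.01,0,100],[0,0,-0.04,0,100],[0,0,-0.085,0,100],[0,0,-0.13,0,100],[0,0,-0.15,0,100],[0,0,-0.15,0,100]]'
python3 - <<'E'
from h import *
r.snapshot('wrist');T,s=tool(); print(s['tool_pos'],s['ft_force'],s['finger_gap'])
p=r.snapshot('wrist'); q=r.snapshot('scene'); b=lambda x:cv2.cvtColor(x['image'],cv2.COLOR_RGB2BGR)
o=np.zeros((600,800,3),'uint8'); o[:600,:400]=cv2.resize(b(p)[165:405,240:400],(400,600),interpolation=2); o[:300,400:]=cv2.resize(b(q)[100:280,260:500],(400,300),interpolation=2); o[300:,400:]=cv2.resize(b(q)[310:460,160:360],(400,300),interpolation=2)
cv2.imwrite('pics/c8.png',o)
for l,z in [('drift_grip',108),('drift',8)]: print(l,[(np.round(d['uv']),round(d['conf'],2),np.round(onz(p,d['uv'],z,T),1)) for d in r.pinpoint(p,l)[:3]])
E
```

```text
time: 20.35
tool_pos: [525.4, 274.6, 118.1]
tcp_rot: [-179.9, 0.3, -4.1]
ft_force: [0.4, 0.1, -0.3]
finger_gap: 85.3
time: 20.95
tool_pos: [528.1, 275.3, 274.4]
tcp_rot: [-179.7, -0.2, -4.1]
ft_force: [0.2, 0.5, 0.9]
finger_gap: 85.3
[527.16599445 274.85157582 271.243525  ] [-0.26030385 -0.6770192  -0.19457106] 85.27708322146421
drift_grip [(array([439., 205.]), 0.96, array([621.6, 287.7, 108. ])), (array([170., 207.]), 0.89, array([408.9, 301.5, 108. ])), (array([316., 272.]), 0.3, array([520. , 237.8, 108. ]))]
drift [(array([320., 211.]), 0.89, array([525.5, 269.3,   8. ])), (array([208., 192.]), 0.61, array([409.5, 298. ,   8. ])), (array([410., 188.]), 0.6, array([622.5, 287.3,   8. ]))]
```

View pics/c8.png

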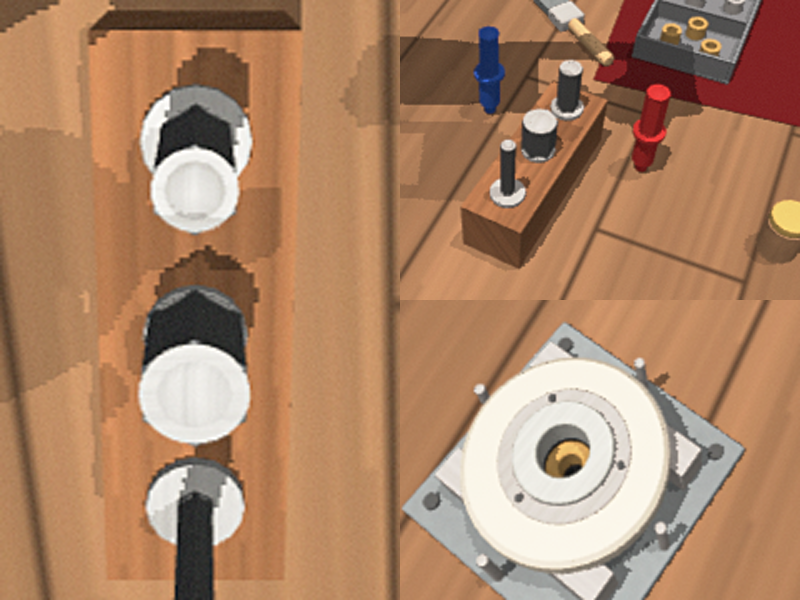

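The medium drift stands upright on its collar in its own hole, its collar at (197,140) in the left crop. The stout and slim drifts are untouched. In the lower right crop the bush lies deep below the hub at (570,460), so I'll hand in.

```bash
python3 -c "
from bench import r
print(r.hand_in())"
```

```text
the job is handed in; nothing more can be done
None
```

The job is done and handed in at about 21 s of the 72 s allowed; no verdict was reported.

- **Feeling the pilot home:** I took the medium drift from its hole in the block and lowered its pilot into the bush. The shoulder touched at TCP z 174.2, the height I expected. I held it there with about 10 N, below the 12 N at which the bush gives.
- **Pressing:** I pushed the bush down about 31 mm at roughly 15 mm/s until it stopped hard on the catch pad. The readings at the end of each move were 11 N while it slid and at most about 17 N at the stop. I did not log the force between those readings. There was also a side force of 5 to 7 N on the drift, below the 14 N that slides the wheel.
- **Returning the drift:** Its collar came to rest at TCP z 118.2, against 118.1 when I first gripped it. I then opened the gripper and drew it clear.

**Last checks:**
- The final pictures show the bush deep below the hub and the bore empty.
- The medium drift stands upright in its own hole, and the other two drifts look unmoved.
- The gripper ended open and clear, with the force near zero.
- The network's grip-point search missed the returned drift in the last wrist picture. It gave only a weak, misplaced hit, but its search for the whole drift and the picture both place it in its hole.

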